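Test the emergency stop of the sanding bench

ROBOT

A 6-joint arm with a two-finger parallel gripper is mounted at the origin on the work surface. World frame = base frame: x ahead of the robot, y to its left, z up, the work surface at z = 0. Lengths are in mm, angles in rad, forces in N, time in s.
With the tool pointing down it reaches from about 325 to 850 mm from the base axis. Payload 4.4 kg.
Tool frame: the origin (TCP) lies between the finger pads; the fingertips stand 14 mm ahead of it and the grasp point (between the pads) lies 5 mm behind it; z points along the fingers, y is the line along which they close (so a half turn about z gives the same grasp; the last joint's range is limited). The gripper opens to 94 mm and grips with 3 to 60 N. Pads are 16 mm wide; open, the fingers measure 119 mm over their backs; the gripper's body (75 mm by 177 mm) begins 78 mm behind the grasp point.
Start: joints at [1.073, 0.207, 1.542, -0, 1.393, -0.15], TCP at [195.446, 540.766, 191.747] pointing down, gripper open.
Joint ranges: [-2.73, 2.73], [-0.86, 2.22], [0.23, 2.46], [-1.11, 4.25], [0.08, 2.63], [-2.82, 2.82]. Speed limits (rad/s): [2.79, 2.79, 3.14, 3.14, 3.14, 3.14].

INTERFACE

Orientations are given as a unit quaternion [w, x, y, z].
In Python, from bench import telemetry, imaging, workorder gives the robot as it stands.
- The arm moves only by the tool move_arm, never from a script. Its argument "moves" is a list that holds one entry, the list of rows, each a list of 7 numbers: the shift along the tool's x, y, z in m, then the turn, a rotation vector about the tool's x, y, z in degrees, then the opening, from -1 (shut) to 1 (fully open), so that 0 is half open. In form: [[[dx, dy, dz, ax, ay, az, jaw], ...]]. A call has exactly 5 rows; each row is the pose to reach, as a shift and turn from the pose commanded when the call began, along the tool's axes at that moment; what a row does not reach only later rows make up. A row lasts 1/12 s, in which the tool goes at most 41.7 mm and 7.16 degrees, less where a joint would pass 70% of its speed; a pose out of reach is approached as far as the arm can. A call with a gripper value outside its range is refused whole. The fingers move at their own pace and stop on an object; "squeeze" is the grip in N (left out, the last holds). Time passes only in rows, so rows that repeat a pose let the fingers close, or fill a call up. It gives the time, the measured TCP pose, the force, the opening and the grip force at its end, in the units of the state.
- telemetry.get_obs(): the state, without advancing time (a new reading comes with each control period).
- imaging.snapshot(name): name is "scene" or "top" or "wrist"; returns a dict with "pixels" (384x512x3 uint8, red, green, blue), "intrinsics" (3x3 intrinsics, pixels), "R" (3x3) and "t" (3): a world point X has camera coordinates R X + t. Camera axes: x right, y down, z forward; pixel columns grow to the right and rows downward; lengths in mm; the calibration is good to about 2 mm. A picture is of the moment at which its call begins. There is no depth.
- workorder.hand_in(): hands the job in; it is judged then, once.
The state is a dict: "t": time; "joints": joint angles; "qd": joint speeds; "effort": joint torques, N m; "eef_pos": TCP position; "tcp_rot": TCP orientation; "contact_force": force on the tool from outside, world axes, zero at the start; "ft_torque": the same for the moment, N m; "width": finger opening in mm; "gripper_force": force on a finger pad.
Only numpy, scipy, OpenCV 4.12 (cv2) and the standard library are available. Lean on these libraries where they do the work, as an engineer would, in place of code of your own. Each camera call takes 0.05 s, during which the arm holds its last target. There are 200 camera calls.

TASK

Do the start-of-shift test of the sanding bench's emergency stop: press the mushroom stop button in until it latches, twist it clockwise by pushing a fingertip against its lobes until it pops out again, then press the projecting reset button on the two-button box and let go. Push only, without gripping the stop button between the fingers; do not press the shrouded start button, and leave the loose things on the bench where they are.

Things in the scene. Friction and masses are not known exactly. Their poses are not given: they have to be found in the camera images.
- stop_box: Emergency stop station screwed to the bench: a square enclosure 90 x 90 mm, flat lid 62 mm above the bench, one big three-lobed mushroom head on top in its centre. Origin: centre of the underside, on the bench; z up, x and y along its sides. A conduit elbow stands 38 mm out of its +x side, up to 30 mm high. A collar 42 mm across, 6 mm high, lies on the lid round the stem.
- stop_top (a point): Centre of the domed top of the mushroom head, on its axis: 106 mm above the bench with the button out, 99 mm pressed in. The head is 26 mm tall: a hub 46 mm across with three lobes at 120 degrees. Each lobe is round, 22 mm wide, centred 25 mm from the axis (reach 36 mm), its top 6.5 mm below the dome's. Below the head there are 18 mm down to the lid with the button out, 11 mm when in.
- stop_lobe (a point): Centre of one lobe, 25 mm from the axis and 17 mm below the level of stop_top; moves with the head. Unturned, this lobe points to the -x side of the box; the other two lie at 120 degrees to either side. The head is turned by pushing a fingertip sideways on a lobe's flank, 11 mm from the lobe's centre, and following it round the axis; the space beside a lobe is open outwards.
- stop_press (a joint): How far the mushroom head is pushed in, m: 0 out, 0.007 fully in against a hard stop. It snaps over: about 10 N on top push it off the out position, then the resistance falls away, and past the middle (0.0035) it jumps in and stays latched by itself.
- stop_twist (a joint): How far the mushroom head is turned clockwise seen from above, rad: 0 at rest, 0.9 at its stop. A light spring turns it back when let go. Latched, turning drives the head up a cam: between 0.45 and 0.8 rad it jumps out (friction of a finger on its side can delay it); 5 to 10 N sideways on a lobe are needed. It cannot be turned while held pressed in.
- button_box: Two-button station screwed to the bench: an enclosure 85 mm (x) by 150 mm (y), lid 62 mm above the bench. Origin: centre of the underside, on the bench; its y axis runs along its long side. The reset button lies at y = +35 mm, the start button at y = -35 mm. A conduit elbow stands 38 mm out of its +x side, up to 30 mm high.
- reset_top (a point): Centre of the top of the reset button: the one that projects, a plain flat-topped cylinder 29 mm across that stands 16 mm above the lid (78 mm above the bench).
- reset (a joint): How far the reset button is pushed in, m: 0 out, 0.005 fully in. Spring return; 3 N moves it, 6 N push it fully in.
- start_top (a point): Centre of the top of the start button: the guarded one, 28 mm across, sunk 3 mm inside a metal shroud 40 mm across that stands 14 mm above the lid. Not to be pressed.
- start (a joint): How far the start button is pushed in, m: 0 out, 0.005 fully in. It must stay out.
- sanding_block: bare cork sanding block with a dark wooden sole, 65 x 110 x 36 mm, near the stop box; origin at the centre of its underside; leave alone
- tape_measure: tape measure lying flat, 72 x 66 x 38 mm, near the button box; origin under its centre; leave alone
- wax_tin: round wax tin, 72 mm across, 52 mm tall, near the stop box; origin under its centre; leave alone
- offcut: wooden offcut, 45 x 120 x 28 mm, near the button box; origin under its centre; leave alone
- mallet: wooden joiner's mallet lying down, about 300 mm long, head 120 mm wide and 75 mm tall; origin under it; leave alone
- f_clamp: F-clamp lying flat, about 340 x 110 mm, 32 mm tall; origin under its bar; leave alone
- screwdriver: screwdriver lying down, 200 mm long, 26 mm thick; origin under its middle; leave alone

How it is judged (in metres and radians):
On the way, in this order (a step that is already met when the one before it is completed fails the run):
1. the mushroom stop button is pressed in and latched (value of joint stop_press above 0.006 m), for 0.2 s.
2. the latched stop button is turned clockwise (value of joint stop_twist above 0.25 rad), for 0.02 s.
3. the stop button has popped out (value of joint stop_press below 0.0015 m), for 0.1 s.
4. the reset button is pressed in (value of joint reset above 0.003 m), for 0.05 s.
At the end, for the whole second after the job is handed in: The stop button is out (less than 1 mm in) and turned back (less than 0.12 rad), the reset and start buttons are out (less than 1 mm in), and the seven loose things on the bench lie within 20 mm of where they were (value of joint each of stop_press, reset, start below 0.001 m and value of joint stop_twist below 0.12 rad and distance of each of sanding_block, tape_measure, wax_tin, offcut, mallet, f_clamp, screwdriver from where it was at the start of the episode below 0.02 m); the robot touches nothing.
It fails at once if the start button is pressed (more than 2 mm) (value of joint start above 0.002 m).
It fails at once if the reset button is pressed while the stop button is still in (value of joint reset above 0.002 m and value of joint stop_press above 0.003 m).
It fails at once if the stop button's lobes are gripped between the fingers (pushed from both turning directions at once with more than 1.5 N) ((contact force between the fingers and stop_press_c6 above 1.5 N or contact force between the fingers and stop_press_c9 above 1.5 N or contact force between the fingers and stop_press_c12 above 1.5 N) and (contact force between the fingers and stop_press_c7 above 1.5 N or contact force between the fingers and stop_press_c10 above 1.5 N or contact force between the fingers and stop_press_c13 above 1.5 N)).
It fails at once if a loose thing on the bench is shoved or lifted (more than 20 mm) (distance of any of sanding_block, tape_measure, wax_tin, offcut, mallet, f_clamp, screwdriver from where it was at the start of the episode above 0.02 m).
It also fails if it takes over 51 s, if anything falls off the work surface, if the arm or the gripper's body presses on something with over 40 N, if the wrist force passes 120 N, or if a joint passes its speed limit or range.

## Working session

There is one attempt and no reset: what is moved stays moved. The work goes in short steps, Python scripts to look and compute and a tool call to move; the robot and the scene stay as the last step left them, time stands still between calls to the robot, and variables do not carry over. Pictures are saved under pics/ and viewed, at most 10 in all, crops included, and the job is handed in when it is done.

Besides the shell and the picture viewer there is one more tool, called by a JSON object that holds its "name" and its "arguments", one argument or row to a line. move_arm: Moves the arm, as the interface text tells. Its arguments: {"type":"object","properties":{"moves":{"type":"array"},"squeeze":{"type":"number"}},"required":["moves"]}

```bash
mkdir -p pics
cat > h.py <<'E'
import numpy as np,cv2
from bench import telemetry, imaging, workorder
def snap(n,f):
    s=imaging.snapshot(n); cv2.imwrite('pics/'+f+'.png',cv2.cvtColor(s['pixels'],cv2.COLOR_RGB2BGR))
    np.savez('pics/'+f+'.npz',K=s['intrinsics'],R=s['R'],t=s['t']); return s
def w(f,u,v,z):
    d=np.load('pics/'+f+'.npz');R=d['R'];c=-R.T@d['t']
    r=R.T@np.linalg.solve(d['K'],[u,v,1.]); return c+r*(z-c[2])/r[2]
def px(f,P):
    d=np.load('pics/'+f+'.npz');p=d['K']@(d['R']@np.array(P)+d['t']);return p[:2]/p[2]
E
python3 - <<'E'
from h import *
for n in('top','scene'):
    s=snap(n,n)
a=cv2.imread('pics/top.png');cv2.imwrite('pics/top2.png',cv2.resize(a,(800,600),interpolation=cv2.INTER_CUBIC))
print(telemetry.get_obs())
E
```

```text
{'t': 0.1, 'joints': array([ 1.07349086e+00,  2.07287135e-01,  1.54277246e+00, -2.05643388e-06,
        1.39346765e+00, -1.50544613e-01]), 'qd': array([ 0.00147173, -0.00080118, -0.0048533 ,  0.00184857, -0.00121728,
        0.0011188 ]), 'effort': array([ 3.02719309e-04, -3.71869075e+01, -2.82291394e+01,  6.99832896e-02,
        3.12364753e-02, -6.38403071e-05]), 'eef_pos': array([195.10153743, 540.11837626, 190.75230293]), 'tcp_rot': array([-3.06921262e-04,  1.72512815e-01,  9.85006798e-01, -9.17312296e-04]), 'contact_force': array([-0.06473878,  0.34798245,  0.14678545]), 'ft_torque': array([ 0.02026647, -0.00090851,  0.03430627]), 'gripper_force': 0.0, 'width': 94.36157047056994}
```

View pics/top2.png

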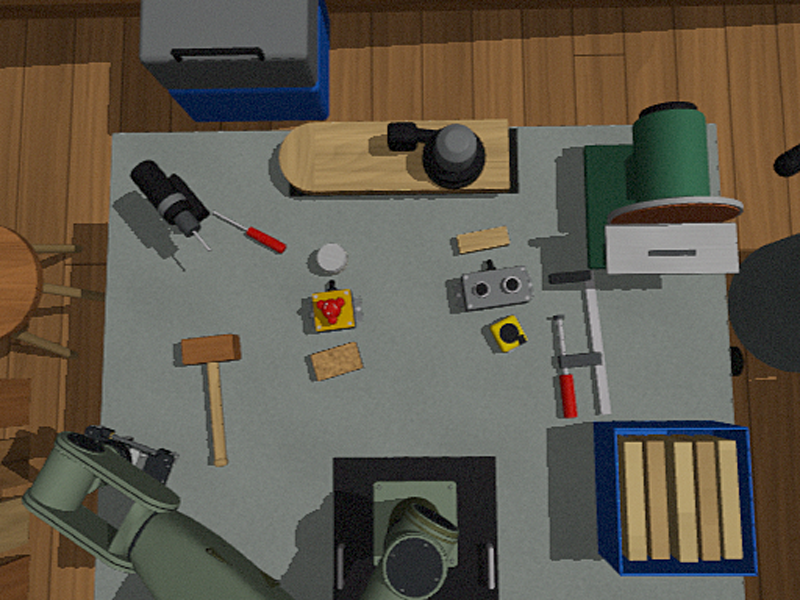

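View pics/scene.png

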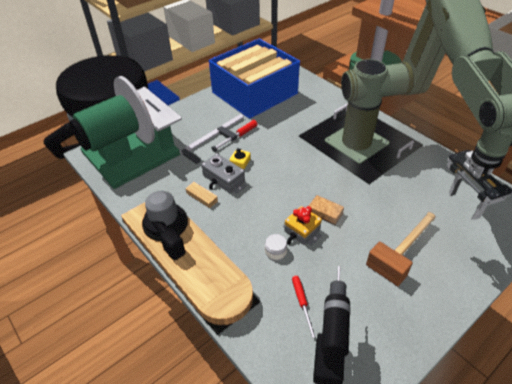

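The top view shows the stop box near (333,310) and the button box near (497,288), with both elbows pointing up, away from the robot. Next I'll enlarge both boxes.

Run:
```python
from h import *
a=cv2.imread('pics/top.png')
c=cv2.resize(a[145:255,190:240],None,fx=5,fy=5,interpolation=cv2.INTER_CUBIC)
d=cv2.resize(a[145:255,285:345],None,fx=5,fy=5,interpolation=cv2.INTER_CUBIC)
cv2.imwrite('pics/crop.png',np.hstack([c,d]))
print(w('top',333*.64,310*.64,80),w('top',497*.64,288*.64,62)); d=np.load('pics/top.npz');print(-d['R'].T@d['t'])
```

```text
[490.22498512 180.67589362  80.        ] [ 539.04771314 -197.36018949   62.        ]
[ 361.41060501   -9.54855665 1610.18769402]
```

View pics/crop.png

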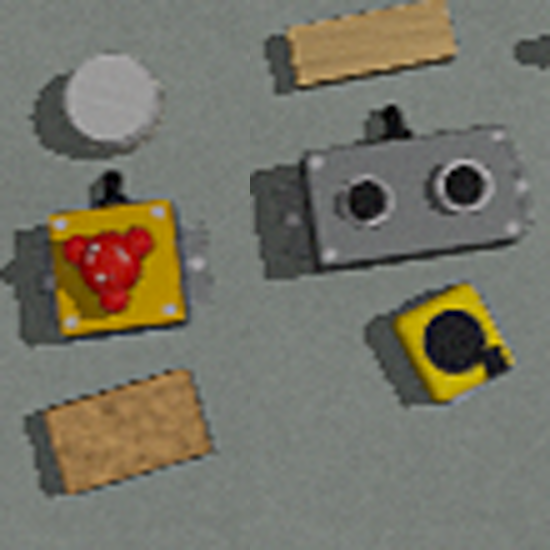

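The crop shows the mushroom's lid screws at (60,222), (158,212), (170,310) and (70,322), with the -x lobe at (115,300). The button box's lid screws are at (317,162), (498,135), (513,228) and (330,255). The reset is the left button at (367,200), and the shrouded start is the right one at (463,187).

Run:
```python
from h import *
L=lambda u,v,z:w('top',u/5-.4+190,v/5-.4+145,z)
B=lambda u,v,z:w('top',(u-250)/5-.4+285,v/5-.4+145,z)
s=[L(*p,62) for p in((60,222),(158,212),(170,310),(70,322))]
print('stop',np.mean(s,0),'yaw',np.degrees([np.arctan2(*(s[0]-s[3])[1::-1]),np.arctan2(*(s[1]-s[2])[1::-1])]))
print('lobes',[L(*p,98) for p in((75,245),(142,240),(115,300))],np.mean([L(*p,98) for p in((75,245),(142,240),(115,300))],0))
b=[B(*p,62) for p in((317,162),(498,135),(513,228),(330,255))]
print('btn',np.mean(b,0),'yaw',np.degrees(np.arctan2(*(b[0]-b[1])[1::-1]))-90,'reset',B(367,200,78),'start',B(463,187,74))
for P in([490,180,106],[190,540,200]):print(px('top',P))
```

```text
stop [493.67113441 185.18956146  62.        ] yaw [6.02704475 7.00048541]
lobes [array([506.07394018, 208.75811274,  98.        ]), array([509.14934406, 161.17160834,  98.        ]), array([466.75608798, 180.21308191,  98.        ])] [493.99312407 183.38093433  98.        ]
btn [ 541.77037007 -195.30311082   62.        ] yaw 7.93206157765961 reset [ 536.58504568 -159.41680589   78.        ] start [ 545.70264703 -228.72667894   74.        ]
[212.39721646 197.85102206]
[ 97.78437791 288.67438834]
```

{"name": "move_arm", "arguments": {
  "moves": [
    [[-0.034,-0.02,0,0,0,0,-1],[-0.068,-0.04,0,0,0,0,-1],[-0.102,-0.06,0,0,0,0,-1],[-0.136,-0.08,0,0,0,0,-1],[-0.17,-0.1,0,0,0,0,-1]]
  ],
  "squeeze": 10
}}

```text
t: 0.52
eef_pos: [321.7, 387.3, 191.3]
tcp_rot: [-0.0, 0.172, 0.985, -0.0]
contact_force: [0.4, 0.4, 0.6]
width: 64.1
gripper_force: 0.0
```

{"name": "move_arm", "arguments": {
  "moves": [
    [[-0.034,-0.02,0,0,0,0.7,-1],[-0.068,-0.04,0,0,0,1.4,-1],[-0.102,-0.06,0,0,0,2.1,-1],[-0.136,-0.08,0,0,0,2.8,-1],[-0.17,-0.1,0,0,0,3.5,-1]]
  ]
}}

```text
t: 0.93
eef_pos: [447.7, 235.3, 191.4]
tcp_rot: [-0.0, 0.203, 0.979, -0.0]
contact_force: [0.8, 0.1, 0.1]
width: 30.9
gripper_force: 0.0
```

Run:
```python
from h import *
snap('wrist','w1');o=telemetry.get_obs();print(o['eef_pos'],o['width']);d=np.load('pics/w1.npz');print(-d['R'].T@d['t'],d['R'],px('w1',[494,184,106]),px('w1',[447.7,235.3,177]))
```

```text
[452.71994884 229.75790493 191.59983099] 27.024670428153094
[386.05888715 262.27164627 385.13909329] [[ 3.96609321e-01  9.17987434e-01 -3.43590945e-04]
 [ 8.92268741e-01 -3.85409730e-01  2.35193182e-01]
 [ 2.15771962e-01 -9.35863835e-02 -9.71948584e-01]] [228.34570635 249.21980361] [256.12416635 212.26208271]
```

View pics/w1.png

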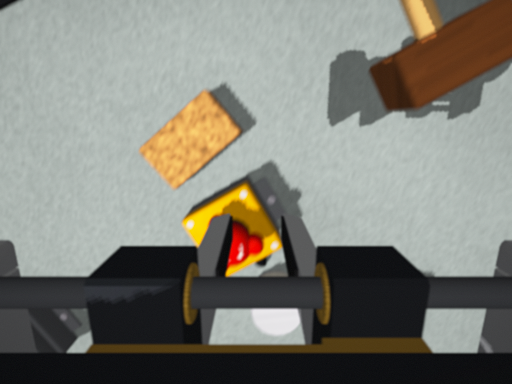

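Run:
```python
from h import *
p=[w('w1',*q,62) for q in((244,194),(277,245),(190,224))];print(p,(p[1]+p[2])/2)
```

```text
[array([456.29940535, 216.3750014 ,  62.        ]), array([529.00200775, 226.99031976,  62.        ]), array([464.33818353, 143.86465766,  62.        ])] [496.67009564 185.42748871  62.        ]
```

{"name": "move_arm", "arguments": {
  "moves": [
    [[-0.02,-0.01,0,0,0,0,-1],[-0.04,-0.02,0,0,0,0,-1],[-0.055,-0.025,0,0,0,0,-1],[-0.055,-0.025,0,0,0,0,-1],[-0.055,-0.025,0,0,0,0,-1]]
  ]
}}

```text
t: 1.4
eef_pos: [487.5, 192.2, 191.2]
tcp_rot: [-0.001, 0.203, 0.979, -0.0]
contact_force: [-0.7, -0.2, -0.1]
width: 0.7
gripper_force: 0.0
```

{"name": "move_arm", "arguments": {
  "moves": [
    [[-0.01,-0.004,0.01,0,0,0,-1],[-0.01,-0.004,0.03,0,0,0,-1],[-0.01,-0.004,0.05,0,0,0,-1],[-0.01,-0.004,0.063,0,0,0,-1],[-0.01,-0.004,0.063,0,0,0,-1]]
  ]
}}

```text
t: 1.82
eef_pos: [491.6, 184.6, 124.5]
tcp_rot: [-0.004, 0.202, 0.979, -0.002]
contact_force: [-0.5, 0.0, -0.2]
width: 0.8
gripper_force: 0.0
```

{"name": "move_arm", "arguments": {
  "moves": [
    [[0,0,0.004,0,0,0,-1],[0,0,0.008,0,0,0,-1],[0,0,0.011,0,0,0,-1],[0,0,0.014,0,0,0,-1],[0,0,0.016,0,0,0,-1]]
  ]
}}

```text
t: 2.23
eef_pos: [495.7, 184.8, 113.0]
tcp_rot: [0.0, 0.202, 0.979, 0.0]
contact_force: [-0.1, -0.5, 0.9]
width: 0.4
gripper_force: 0.0
```

{"name": "move_arm", "arguments": {
  "moves": [
    [[0,0,0.001,0,0,0,-1],[0,0,0.002,0,0,0,-1],[0,0,0.002,0,0,0,-1],[0,0,0.002,0,0,0,-1],[0,0,0.002,0,0,0,-1]]
  ]
}}

```text
t: 2.65
eef_pos: [495.6, 184.7, 110.9]
tcp_rot: [0.0, 0.203, 0.979, 0.0]
contact_force: [0.6, -0.3, 0.6]
width: 0.5
gripper_force: 0.0
```

{"name": "move_arm", "arguments": {
  "moves": [
    [[0,0,0.001,0,0,0,-1],[0,0,0.002,0,0,0,-1],[0,0,0.003,0,0,0,-1],[0,0,0.004,0,0,0,-1],[0,0,0.004,0,0,0,-1]]
  ]
}}

```text
t: 3.07
eef_pos: [495.1, 184.7, 106.4]
tcp_rot: [-0.0, 0.203, 0.979, -0.0]
contact_force: [0.5, 0.2, -0.2]
width: 0.2
gripper_force: 0.0
```

Run:
```python
from h import *
o=telemetry.get_obs();print(o['eef_pos'],o['contact_force'])
snap('scene','s2');a=cv2.imread('pics/s2.png');print(px('s2',[495,184,100]))
u,v=px('s2',[495,184,100]).astype(int)
c=a[v-60:v+40,u-65:u+65];cv2.imwrite('pics/s2c.png',cv2.resize(c,None,fx=6,fy=6,interpolation=cv2.INTER_CUBIC))
```

```text
[495.14365075 184.65571996 106.41006583] [ 0.50022494  0.22431099 -0.15516053]
[302.27480143 210.89392124]
```

View pics/s2c.png

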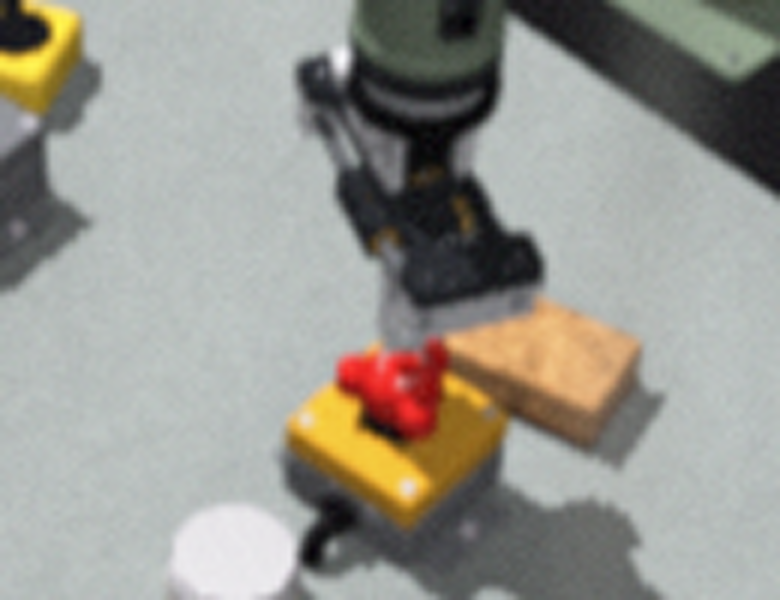

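The crop shows the fingertips ending near (400,345), just behind the red head. The head is centred near (392,385), so the tip may be off to the robot's side. I'll compare with the projected model.

Run:
```python
from h import *
cr=lambda P:np.round((px('s2',P)-[302-65,210-60]+.4)*6)
c=np.array([495,184.5,0]);t=np.radians(7)
for z in(92.4,99,106,80):print(z,cr(c+[0,0,z]))
for k in(67,187,307):
    a=np.radians(k)
    for z in (99.5,92.5): print(k,z,cr(c+[25*np.cos(a),25*np.sin(a),z]))
R=np.array([[np.cos(t),-np.sin(t)],[np.sin(t),np.cos(t)]])
for x in(-45,45):
  for y in(-45,45):print(x,y,cr(np.r_[c[:2]+R@[x,y],62]))
```

```text
92.4 [394. 377.]
99 [395. 369.]
106 [395. 361.]
80 [393. 392.]
67 99.5 [412. 402.]
67 92.5 [411. 411.]
187 99.5 [423. 343.]
187 92.5 [422. 352.]
307 99.5 [349. 362.]
307 92.5 [349. 370.]
-45 -45 [379. 328.]
-45 45 [505. 409.]
45 -45 [276. 418.]
45 45 [404. 504.]
```

Run:
```python
from h import *
snap('wrist','w3');a=cv2.imread('pics/w3.png')
for P in([495,184.7,92.4],[495,184.5,106],[495,184.5,99]):print(px('w3',P))
cv2.imwrite('pics/w3c.png',cv2.resize(a[100:290,130:380],(750,570),interpolation=cv2.INTER_CUBIC))
```

```text
[256.08783015 212.15584794]
[255.79542687 218.26941213]
[255.81945231 215.08117115]
```

View pics/w3c.png

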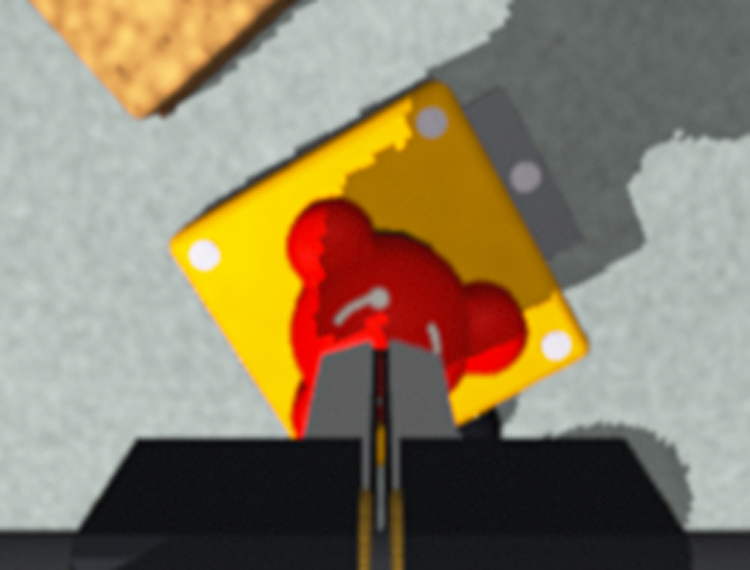

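The wrist crop shows the closed fingertips ending at (380,345) over the head. The lobes are at (330,240) and (490,325), and the screws at (432,122), (204,255) and (556,345).

Run:
```python
from h import *
q=lambda u,v,z:w('w3',130+u/3-.33,100+v/3-.33,z)
s=[q(*p,62) for p in((432,122),(204,255),(556,345))];print(s,'lid c',(s[1]+s[2])/2)
a=s[2]-s[0];print('yaw',np.degrees(np.arctan2(a[1],a[0])), np.linalg.norm(a))
b=s[1]-s[0];print(np.linalg.norm(b))
for z in(89,82):
    l=[q(*p,z) for p in((332,240),(487,328))];print(z,l,np.linalg.norm(l[0]-l[1]))
print('tip',[(z,q(380,345,z)) for z in(92,99,106)])
```

```text
[array([454.08753903, 217.68967837,  62.        ]), array([462.72467624, 145.60813549,  62.        ]), array([525.97008479, 226.05082984,  62.        ])] lid c [494.34738051 185.82948266  62.        ]
yaw 6.634650515095106 72.36718343822339
72.59716910997743
89 [array([468.44450767, 183.54427768,  89.        ]), array([504.43179121, 210.08684551,  89.        ])] 44.716803153545115
82 [array([469.60291476, 182.61489774,  82.        ]), array([506.78270559, 210.03700419,  82.        ])] 46.198579720319586
tip [(92, array([496.99659039, 184.03979537,  92.        ])), (99, array([494.86173739, 184.9659076 ,  99.        ])), (106, array([492.7268844 , 185.89201982, 106.        ]))]
```

{"name": "move_arm", "arguments": {
  "moves": [
    [[0,0,0.001,0,0,0,-1],[0,0,0.002,0,0,0,-1],[0,0,0.003,0,0,0,-1],[0,0,0.003,0,0,0,-1],[0,0,0.003,0,0,0,-1]]
  ]
}}

```text
t: 3.58
eef_pos: [495.3, 184.7, 103.6]
tcp_rot: [-0.0, 0.203, 0.979, -0.0]
contact_force: [-0.6, -0.4, 0.3]
width: 0.4
gripper_force: 0.0
```

{"name": "move_arm", "arguments": {
  "moves": [
    [[0,0,0.001,0,0,0,-1],[0,0,0.002,0,0,0,-1],[0,0,0.003,0,0,0,-1],[0,0,0.003,0,0,0,-1],[0,0,0.003,0,0,0,-1]]
  ]
}}

```text
t: 4.0
eef_pos: [495.3, 184.7, 100.6]
tcp_rot: [-0.0, 0.203, 0.979, -0.0]
contact_force: [-0.4, 0.3, -0.4]
width: 0.9
gripper_force: 0.0
```

Run:
```python
from h import *
o=telemetry.get_obs();print(o)
snap('wrist','w4');snap('scene','s4');a=cv2.imread('pics/w4.png');b=cv2.imread('pics/s4.png')
A=cv2.resize(a[150:270,190:330],(700,600),interpolation=cv2.INTER_CUBIC)[:, :]
cv2.imwrite('pics/m4.png',np.hstack([cv2.resize(a[120:260,200:320],(400,467),interpolation=cv2.INTER_CUBIC),cv2.resize(b[165:245,268:336],(397,467),interpolation=cv2.INTER_CUBIC)]))
```

```text
{'t': 4.0, 'joints': array([ 1.93113460e-01,  2.04020901e-01,  1.74541721e+00, -7.84275427e-06,
        1.19243820e+00, -9.69794805e-01]), 'qd': array([-0.00089204, -0.00207719, -0.00457712,  0.00035129, -0.00036338,
       -0.00108288]), 'effort': array([-5.77753453e-04, -3.41735208e+01, -2.53753191e+01,  2.64651224e-02,
        7.16442615e-02, -1.41432517e-05]), 'eef_pos': array([495.2764521 , 184.68154837, 100.6120315 ]), 'tcp_rot': array([-1.29385812e-04,  2.02531767e-01,  9.79275683e-01, -5.82064416e-05]), 'contact_force': array([-0.40828678,  0.31173131, -0.35865704]), 'ft_torque': array([0.05271026, 0.00328016, 0.00613483]), 'gripper_force': 0.0, 'width': 0.9024453321479288}
```

View pics/m4.png

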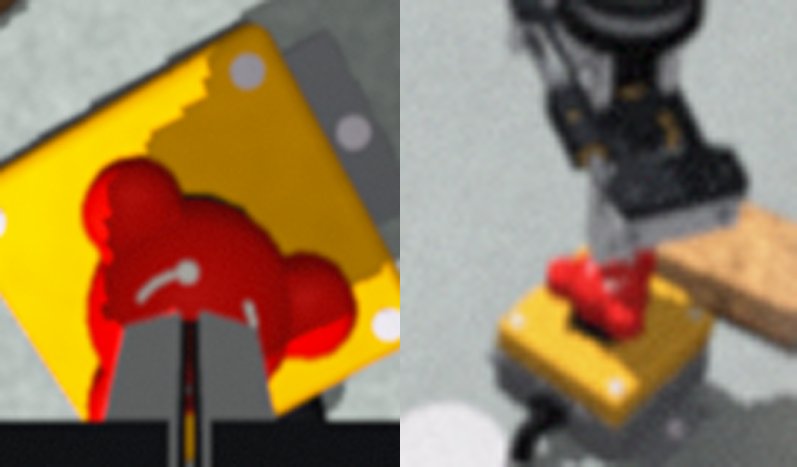

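{"name": "move_arm", "arguments": {
  "moves": [
    [[0,0,0.001,0,0,0,-1],[0,0,0.002,0,0,0,-1],[0,0,0.003,0,0,0,-1],[0,0,0.004,0,0,0,-1],[0,0,0.004,0,0,0,-1]]
  ]
}}

```text
t: 4.52
eef_pos: [495.2, 184.7, 96.4]
tcp_rot: [-0.0, 0.203, 0.979, -0.0]
contact_force: [-0.1, 0.4, 0.6]
width: 0.4
gripper_force: 0.0
```

{"name": "move_arm", "arguments": {
  "moves": [
    [[0,0,0.001,0,0,0,-1],[0,0,0.002,0,0,0,-1],[0,0,0.003,0,0,0,-1],[0,0,0.004,0,0,0,-1],[0,0,0.004,0,0,0,-1]]
  ]
}}

```text
t: 4.93
eef_pos: [495.2, 184.7, 92.4]
tcp_rot: [-0.0, 0.202, 0.979, -0.0]
contact_force: [0.5, 0.1, -0.0]
width: 0.5
gripper_force: 0.0
```

Run:
```python
from h import *
q=lambda u,v,z:w('w3',130+u/3-.33,100+v/3-.33,z)
s=[q(*p,62) for p in((437,78),(170,242),(590,348))]
print([np.linalg.norm(s[0]-x) for x in s[1:]])
d=np.load('pics/w3.npz');print(-d['R'].T@d['t'])
snap('wrist','w5');snap('scene','s5');snap('top','t5');a=cv2.imread('pics/w5.png');b=cv2.imread('pics/s5.png')
cv2.imwrite('pics/m5.png',np.hstack([cv2.resize(a[120:260,200:320],(400,467),interpolation=cv2.INTER_CUBIC),cv2.resize(b[165:245,268:336],(397,467),interpolation=cv2.INTER_CUBIC)]))
```

```text
[np.float64(85.52932443327215), np.float64(87.39593214484779)]
[433.48629401 211.59094854 300.24481861]
```

View pics/m5.png

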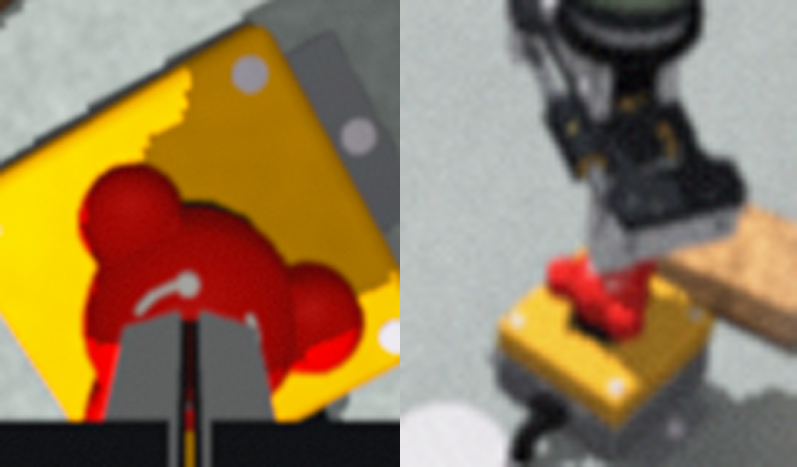

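The wrist crop shows the fingertips still above the unpressed head, and in the scene crop the finger end at (610,265) has just reached the dome. The lid also measures about 3–4% small in the wrist camera. So the tips really are higher than the nominal value, and I'll keep descending in small steps until I feel contact.

{"name": "move_arm", "arguments": {
  "moves": [
    [[0,0,0.001,0,0,0,-1],[0,0,0.002,0,0,0,-1],[0,0,0.003,0,0,0,-1],[0,0,0.003,0,0,0,-1],[0,0,0.003,0,0,0,-1]]
  ]
}}

```text
t: 5.5
eef_pos: [495.8, 184.8, 91.4]
tcp_rot: [0.0, 0.202, 0.979, 0.0]
contact_force: [-2.0, -0.8, 7.2]
width: 0.9
gripper_force: 4.2
```

{"name": "move_arm", "arguments": {
  "moves": [
    [[0,0,0.002,0,0,0,-1],[0,0,0.004,0,0,0,-1],[0,0,0.006,0,0,0,-1],[0,0,0.006,0,0,0,-1],[0,0,0.006,0,0,0,-1]]
  ]
}}

```text
t: 5.92
eef_pos: [495.8, 184.8, 84.9]
tcp_rot: [0.0, 0.202, 0.979, 0.0]
contact_force: [-2.6, -0.4, 7.9]
width: 0.1
gripper_force: 3.8
```

{"name": "move_arm", "arguments": {
  "moves": [
    [[0,0,0.002,0,0,0,-1],[0,0,0.004,0,0,0,-1],[0,0,0.004,0,0,0,-1],[0,0,0.004,0,0,0,-1],[0,0,0.004,0,0,0,-1]]
  ]
}}

```text
t: 6.33
eef_pos: [496.1, 184.7, 84.4]
tcp_rot: [0.001, 0.202, 0.979, -0.0]
contact_force: [-10.5, -3.4, 24.9]
width: 0.6
gripper_force: 13.1
```

{"name": "move_arm", "arguments": {
  "moves": [
    [[0,0,-0.02,0,0,0,-1],[0,0,-0.04,0,0,0,-1],[0.012,0.019,-0.04,0,0,0,-1],[0.024,0.037,-0.04,0,0,0,-1],[0.024,0.037,-0.04,0,0,0,-1]]
  ]
}}

```text
t: 6.75
eef_pos: [487.8, 230.9, 120.1]
tcp_rot: [0.0, 0.201, 0.98, 0.001]
contact_force: [-0.1, -0.4, 0.2]
width: -0.1
gripper_force: 0.0
```

{"name": "move_arm", "arguments": {
  "moves": [
    [[0,0,0,0,0,0,-1],[0,0,0.01,0,0,0,-1],[0,0,0.02,0,0,0,-1],[0,0,0.027,0,0,0,-1],[0,0,0.034,0,0,0,-1]]
  ]
}}

```text
t: 7.17
eef_pos: [487.1, 227.2, 83.8]
tcp_rot: [-0.001, 0.203, 0.979, -0.001]
contact_force: [-0.6, 0.9, -0.1]
width: 0.5
gripper_force: 0.0
```

{"name": "move_arm", "arguments": {
  "moves": [
    [[0,0,0.005,0,0,0,-1],[0,0,0.01,0,0,0,-1],[0,0,0.015,0,0,0,-1],[0,0,0.02,0,0,0,-1],[0,0,0.02,0,0,0,-1]]
  ]
}}

```text
t: 7.58
eef_pos: [487.2, 227.9, 64.6]
tcp_rot: [-0.001, 0.203, 0.979, -0.0]
contact_force: [-0.7, 0.2, -0.3]
width: 0.3
gripper_force: 0.0
```

Run:
```python
from h import *
snap('wrist','w6');snap('scene','s6');a=cv2.imread('pics/w6.png');b=cv2.imread('pics/s6.png')
cv2.imwrite('pics/m6.png',np.hstack([cv2.resize(a[120:260,200:320],(400,467),interpolation=cv2.INTER_CUBIC),cv2.resize(b[165:245,268:336],(397,467),interpolation=cv2.INTER_CUBIC)]))
```

```text
(no output)
```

View pics/m6.png

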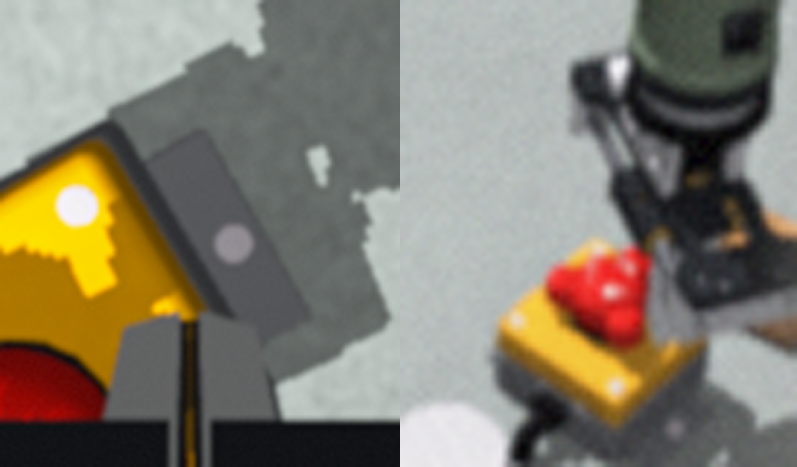

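The finger stands free beside the +y-side lobe, as planned. In the scene crop the head looks lowered, so it's latched. Now I'll follow the arc clockwise about the axis in 5° rows.

{"name": "move_arm", "arguments": {
  "moves": [
    [[-0.0032,0.0019,0,0,0,5,-1],[-0.0066,0.0035,0,0,0,10,-1],[-0.0101,0.0049,0,0,0,15,-1],[-0.0137,0.0059,0,0,0,20,-1],[-0.0174,0.0066,0,0,0,25,-1]]
  ]
}}

```text
t: 8.1
eef_pos: [504.3, 228.1, 65.7]
tcp_rot: [-0.003, 0.412, 0.911, -0.001]
contact_force: [-5.6, 2.4, 2.4]
width: -0.0
gripper_force: 3.1
```

{"name": "move_arm", "arguments": {
  "moves": [
    [[-0.0032,0.0019,0,0,0,5,-1],[-0.0066,0.0035,0,0,0,10,-1],[-0.0101,0.0049,0,0,0,15,-1],[-0.0137,0.0059,0,0,0,20,-1],[-0.0174,0.0066,0,0,0,25,-1]]
  ]
}}

```text
t: 8.52
eef_pos: [521.8, 221.3, 66.5]
tcp_rot: [-0.002, 0.599, 0.801, 0.001]
contact_force: [-2.7, 5.0, 2.1]
width: 0.6
gripper_force: 2.5
```

{"name": "move_arm", "arguments": {
  "moves": [
    [[-0.0032,0.0019,0,0,0,5,-1],[-0.0066,0.0035,0,0,0,10,-1],[-0.0066,0.0035,0,0,0,10,-1],[-0.0066,0.0035,0,0,0,10,-1],[-0.0066,0.0035,0,0,0,10,-1]]
  ]
}}

```text
t: 8.93
eef_pos: [529.8, 214.4, 67.0]
tcp_rot: [0.001, 0.664, 0.747, 0.002]
contact_force: [1.2, 3.2, 3.7]
width: 0.7
gripper_force: 2.0
```

Run:
```python
from h import *
a=cv2.imread('pics/s6.png');snap('scene','s7');b=cv2.imread('pics/s7.png')
f=lambda m:cv2.resize(m[165:245,268:336],(397,467),interpolation=cv2.INTER_CUBIC)
cv2.imwrite('pics/m7.png',np.hstack([f(a),f(b)]))
for m in(a,b):
  r=m[165:245,268:336].astype(int);k=(r[...,2]>110)&(r[...,1]<60)&(r[...,0]<60);v,u=np.nonzero(k);print(len(v),v.min()+165,v.max()+165,v.mean()+165,u.mean()+268)
```

```text
142 208 224 216.33802816901408 303.2042253521127
41 210 218 214.09756097560975 310.6341463414634
```

{"name": "move_arm", "arguments": {
  "moves": [
    [[0.004,0,0,0,0,0,-1],[0.008,0.01,0,0,0,0,-1],[0.008,0.03,0,0,0,0,-1],[0.008,0.04,-0.02,0,0,0,-1],[0.008,0.04,-0.05,0,0,0,-1]]
  ]
}}

```text
t: 9.4
eef_pos: [564.7, 224.1, 111.3]
tcp_rot: [-0.002, 0.665, 0.747, -0.005]
contact_force: [0.5, 0.3, 0.0]
width: 0.2
gripper_force: 0.0
```

{"name": "move_arm", "arguments": {
  "moves": [
    [[0,0.02,-0.02,0,0,0,-1],[0,0.03,-0.04,0,0,0,-1],[0,0.03,-0.05,0,0,0,-1],[0,0.03,-0.05,0,0,0,-1],[0,0.03,-0.05,0,0,0,-1]]
  ]
}}

```text
t: 9.82
eef_pos: [595.8, 228.9, 164.8]
tcp_rot: [-0.0, 0.665, 0.747, -0.001]
contact_force: [-0.6, -0.1, -1.1]
width: 0.9
gripper_force: 0.0
```

Run:
```python
from h import *
snap('scene','s8')
f=lambda n:cv2.resize(cv2.imread(f'pics/{n}.png')[192:240,278:328],(397,381),interpolation=cv2.INTER_CUBIC)
cv2.imwrite('pics/m8.png',np.hstack([f('scene'),f('s8')]))
def c(n):
  r=cv2.imread(f'pics/{n}.png')[165:245,268:336].astype(int);k=(r[...,2]>110)&(r[...,1]<60)&(r[...,0]<60);v,u=np.nonzero(k);return len(v),v.min()+165,v.max()+165,v.mean()+165,u.mean()+268
for n in('scene','s6','s8'):print(n,c(n))
```

```text
scene (147, np.int64(207), np.int64(222), np.float64(214.69387755102042), np.float64(303.4421768707483))
s6 (142, np.int64(208), np.int64(224), np.float64(216.33802816901408), np.float64(303.2042253521127))
s8 (125, np.int64(207), np.int64(223), np.float64(215.168), np.float64(304.36))
```

View pics/m8.png

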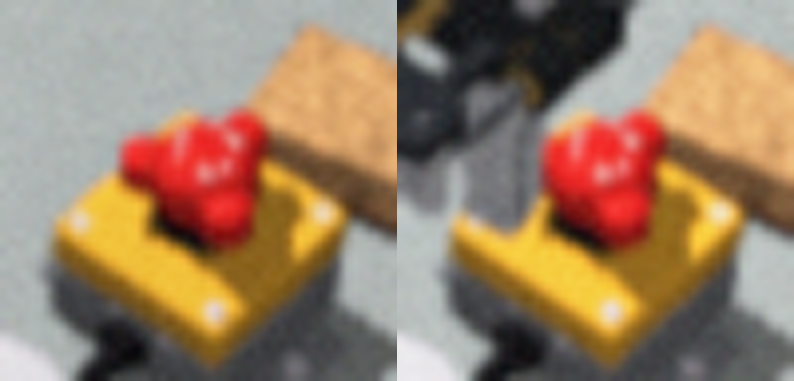

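The head on the right sits at the same height as in the first picture, with lobes at (620,218) and (645,130), so it has popped out and turned back. Next is the reset button.

{"name": "move_arm", "arguments": {
  "moves": [
    [[-0.035,-0.009,0,0,0,0,-1],[-0.07,-0.018,0,0,0,0,-1],[-0.105,-0.028,0,0,0,0,-1],[-0.14,-0.038,0,0,0,0,-1],[-0.175,-0.048,0,0,0,0,-1]]
  ]
}}

```text
t: 10.28
eef_pos: [566.4, 48.9, 163.2]
tcp_rot: [-0.002, 0.665, 0.747, -0.002]
contact_force: [0.6, 0.3, -0.6]
width: 0.5
gripper_force: 0.0
```

{"name": "move_arm", "arguments": {
  "moves": [
    [[-0.035,-0.009,0,0,0,0,-1],[-0.07,-0.018,0,0,0,0,-1],[-0.105,-0.028,0,0,0,0,-1],[-0.14,-0.038,0,0,0,0,-1],[-0.17,-0.046,0,0,0,0,-1]]
  ]
}}

```text
t: 10.7
eef_pos: [540.4, -125.4, 163.3]
tcp_rot: [-0.002, 0.665, 0.747, -0.001]
contact_force: [-0.0, 0.3, -0.9]
width: 0.5
gripper_force: 0.0
```

{"name": "move_arm", "arguments": {
  "moves": [
    [[-0.01,-0.003,0,0,0,0,-1],[-0.015,-0.004,0,0,0,0,-1],[-0.015,-0.004,0,0,0,0,-1],[-0.015,-0.004,0,0,0,0,-1],[-0.015,-0.004,0,0,0,0,-1]]
  ]
}}

```text
t: 11.12
eef_pos: [541.1, -137.7, 165.3]
tcp_rot: [-0.001, 0.664, 0.747, 0.0]
contact_force: [-0.1, -0.3, -0.6]
width: 0.5
gripper_force: 0.0
```

Run:
```python
from h import *
snap('scene','s9');snap('wrist','w9');o=telemetry.get_obs();print(o['eef_pos'],o['tcp_rot'])
a,b=[cv2.imread(f'pics/{n}.png')[192:240,278:328].astype(int) for n in('scene','s9')]
print('diff vs start',np.abs(a-b).mean())
def c(n):
  r=cv2.imread(f'pics/{n}.png')[165:245,268:336].astype(int);k=(r[...,2]>110)&(r[...,1]<60)&(r[...,0]<60);v,u=np.nonzero(k);return len(v),v.mean()+165,u.mean()+268
print(c('scene'),c('s9'))
g=cv2.medianBlur(cv2.imread('pics/w9.png',0),3)
print(px('w9',[537,-160.5,78]),px('w9',[545,-229,74]))
print(cv2.HoughCircles(g,cv2.HOUGH_GRADIENT,1.5,20,param1=100,param2=30,minRadius=15,maxRadius=60))
```

```text
[ 541.33633513 -137.93426961  165.59457933] [-2.28055978e-04  6.64205890e-01  7.47549652e-01  4.57187370e-05]
diff vs start 30.483055555555556
(147, np.float64(214.69387755102042), np.float64(303.4421768707483)) (180, np.float64(213.8777777777778), np.float64(303.22222222222223))
[249.00239833 211.25543296] [249.33011002 271.50113035]
[[[302.25     299.25      59.1     ]
  [207.75     300.75      55.800003]
  [242.25     197.25      49.199997]
  [389.25     224.25      55.800003]
  [164.25     228.75      37.35    ]
  [266.25     212.25      34.2     ]
  [246.75     227.25      32.7     ]
  [284.25     228.75      50.85    ]
  [303.75     273.75      44.25    ]
  [156.75     249.75      25.2     ]
  [219.75     219.75      34.2     ]
  [137.25     327.75      18.6     ]
  [470.25     251.25      32.55    ]
  [233.25     176.25      22.65    ]
  [452.25     240.75      27.75    ]
  [183.75     206.25      25.95    ]
  [270.75     188.25      17.7     ]]]
```

{"name": "move_arm", "arguments": {
  "moves": [
    [[-0.011,-0.004,0.01,0,0,0,-1],[-0.022,-0.007,0.03,0,0,0,-1],[-0.022,-0.007,0.055,0,0,0,-1],[-0.022,-0.007,0.08,0,0,0,-1],[-0.022,-0.007,0.09,0,0,0,-1]]
  ]
}}

```text
t: 11.63
eef_pos: [533.8, -161.2, 71.5]
tcp_rot: [-0.003, 0.665, 0.747, -0.001]
contact_force: [-0.1, -0.8, -0.8]
width: 0.1
gripper_force: 0.0
```

{"name": "move_arm", "arguments": {
  "moves": [
    [[0,0,0.002,0,0,0,-1],[0,0,0.004,0,0,0,-1],[0,0,0.006,0,0,0,-1],[0,0,0.008,0,0,0,-1],[0,0,0.01,0,0,0,-1]]
  ]
}}

```text
t: 12.05
eef_pos: [538.0, -162.6, 67.1]
tcp_rot: [0.001, 0.665, 0.747, 0.0]
contact_force: [-0.3, 0.0, -0.0]
width: 0.6
gripper_force: 0.0
```

{"name": "move_arm", "arguments": {
  "moves": [
    [[0,0,0.002,0,0,0,-1],[0,0,0.004,0,0,0,-1],[0,0,0.006,0,0,0,-1],[0,0,0.008,0,0,0,-1],[0,0,0.008,0,0,0,-1]]
  ]
}}

```text
t: 12.47
eef_pos: [537.6, -162.5, 59.5]
tcp_rot: [0.001, 0.665, 0.747, 0.0]
contact_force: [-2.1, 1.4, 9.6]
width: 0.5
gripper_force: 4.8
```

{"name": "move_arm", "arguments": {
  "moves": [
    [[0,0,0.002,0,0,0,-1],[0,0,0.003,0,0,0,-1],[0,0,0.003,0,0,0,-1],[0,0,0.003,0,0,0,-1],[0,0,0.003,0,0,0,-1]]
  ]
}}

```text
t: 12.88
eef_pos: [537.7, -162.5, 59.3]
tcp_rot: [0.001, 0.665, 0.747, 0.0]
contact_force: [-6.8, 3.2, 24.2]
width: 0.4
gripper_force: 11.8
```

{"name": "move_arm", "arguments": {
  "moves": [
    [[0,0,-0.02,0,0,0,-1],[0,0,-0.05,0,0,0,-1],[0,0,-0.08,0,0,0,-1],[0,0,-0.1,0,0,0,-1],[0,0,-0.1,0,0,0,-1]]
  ]
}}

```text
t: 13.3
eef_pos: [540.3, -163.7, 160.2]
tcp_rot: [0.005, 0.665, 0.747, 0.001]
contact_force: [0.2, -0.6, -0.1]
width: 0.4
gripper_force: 0.0
```

{"name": "move_arm", "arguments": {
  "moves": [
    [[0,0,0,0,0,0,-1],[0,0,0,0,0,0,-1],[0,0,0,0,0,0,-1],[0,0,0,0,0,0,-1],[0,0,0,0,0,0,-1]]
  ]
}}

```text
t: 13.72
eef_pos: [535.8, -161.7, 153.1]
tcp_rot: [-0.001, 0.665, 0.747, -0.0]
contact_force: [-0.5, 0.5, -0.5]
width: 0.6
gripper_force: 0.0
```

```bash
python3 -c "
from bench import workorder
print(workorder.hand_in())"
```

```text
the job is handed in; nothing more can be done
None
```

I pressed the stop button until it latched, twisted it clockwise until it popped out, pressed and released the reset button, and handed the job in at about 14 s. The hand-in returned no verdict. I checked the stop button in the camera, and the reset press only by its force and hard stop.

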